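# Find the tin with the loose hinge set and hold it out

## Robot

A 6-joint arm with a two-finger parallel gripper is mounted at the origin on the work surface. World frame = base frame: x ahead of the robot, y to its left, z up, the work surface at z = 0. Lengths are in mm, angles in rad, forces in N, time in s.
With the tool pointing down it reaches from about 150 to 775 mm from the base axis. Payload 6.1 kg.
Tool frame: the origin (TCP) lies midway between the tips of the shut fingers; the grasp point (between the pads) lies 19 mm behind it; z points along the fingers, y is the direction in which the jaws open and shut (so a half turn about z gives the same grasp; the last joint's range is limited). The gripper opens to 85 mm and grips with 20 to 120 N. Pads are 22 mm wide; open, the fingers measure 114 mm over their backs; the gripper's body (76 mm by 85 mm) begins 54 mm behind the grasp point. The pads swing forward as they close: fully open they stand 13 mm farther back than shut.
Start: joints at [-1.215, 0.126, -0.04, 1.405, 0, 1.571], TCP at [182.871, -492.104, 231.295] pointing down, gripper open.
Joint ranges: [-2.72, 2.72], [-0.95, 1.95], [-1.27, 1.35], [-1.78, 2.02], [-1.46, 1.47], [-3.14, 3.14]. Speed limits (rad/s): [2.39, 2.39, 3.01, 3.14, 3.14, 3.14].

## Interface

Orientations are given as a unit quaternion [x, y, z, w].
In Python, from rig import robot, cams gives the robot as it stands. Calls block until the motion is done:
- robot.reach(position, orientation): joint-space move of the TCP to a pose.
- robot.move_linear(position, max_speed=150, orientation=None): straight line of the TCP; orientation=None keeps the orientation; max_speed is the mean speed in mm/s.
- robot.goto_joints(angles): joint-space move.
- robot.gripper_open() and robot.close_gripper(grasp_force=None): open the fingers fully, or close them until they stop; grasp_force is the grip in N (None keeps the last).
- robot.wait(seconds).
- robot.ik(position, orientation): joint angles nearest the present ones, or None.
- robot.get_obs(): the state.
- cams.camera(name): name is "scene" or "top"; returns a dict with "img" (384x512x3 uint8, red, green, blue), "fx", "fy", "cx", "cy" (pixels), "k1" (the pictures are not rectified: a ray, as slopes to the right and down, at radius r is drawn at 1 + k1 r^2 times it, then the intrinsics apply), "eye" and "rotation" of the camera in the world. Camera axes: x right, y up, looking along -z (the intrinsics and any distortion apply to the point x, -y, -z); pixel columns grow to the right and rows downward; lengths in mm; the calibration is good to about 2 mm. A picture is of the moment at which its call begins. There is no depth.
A pose or a line that the arm cannot do raises robot.IKError and nothing moves.
- robot.finish_job(): hands the job in, once; it reports no verdict.
The state is a dict: "t": time; "joint_pos": joint angles; "qvel": joint speeds; "joint_efforts": joint torques, N m; "tcp_pos": TCP position; "eef_rot": TCP orientation; "force": force on the tool from outside, world axes, zero at the start; "moment": the same for the moment, N m; "width": finger opening in mm.
Only numpy, scipy, OpenCV 4.12 (cv2) and the standard library are available. Lean on these libraries where they do the work, as an engineer would, in place of code of your own. Each camera call takes 0.05 s, during which the arm holds its last target.

## Task

Three sealed tins of door hinges stand in the out-tray, and in one of them the set has come loose: find out which by shaking the tins end to end in the air. Stand the two that are packed tight flat in the blue delivery tote, set down gently and not dropped, and leave the other things on the bench as they are. Hold the one that rattles out for the foreman across the bench, level, straight ahead of the robot, a good 60 cm out and some 20 cm above the bench top, and finish while still holding it there.

Things in the scene. Friction and masses are not known exactly. Their poses are not given: they have to be found in the camera images.
- tin_a: a sealed green steel tin with bare metal lid and paper seal, one of three alike: 120 mm long (its x), 54 wide (y), 46 high; origin at the centre of its underside, z up. Stands in the tray, long side along the tray's x. About 450 g filled, but shells differ: weight tells nothing. Any one of the three may be the one that rattles
- tin_b: a sealed green steel tin with bare metal lid and paper seal, one of three alike: 120 mm long (its x), 54 wide (y), 46 high; origin at the centre of its underside, z up. Stands in the tray, long side along the tray's x. In the rattling one a 300 g steel set slides up to 31 mm either way from the middle along its x (friction about 0.08); in the other two the set does not move
- tin_c: a sealed green steel tin with bare metal lid and paper seal, one of three alike: 120 mm long (its x), 54 wide (y), 46 high; origin at the centre of its underside, z up. Stands in the tray, long side along the tray's x. Shaken briskly along its x, or one end tipped down 20 degrees, the loose set slides to an end wall and shifts the held tin's balance by 0.09 N m from the middle
- tray: the shallow wooden out-tray, fixed: 190 mm (x) by 342 (y) outside, walls 6 mm thick and 20 high, floor top 8 mm above its underside; origin under its centre. The three tins stand on its floor side by side, 100 mm apart along its y. It is on the robot's left or right, the tote on the other side
- tote: the blue plastic delivery tote, fixed and open at the top: 250 x 250 mm outside, walls 4 mm thick, 70 mm high, floor top 4 mm above its underside; origin under its centre. Free floor for two tins with their length along the tote's x, for example centred at x = -35 mm, y = +55 and -55 mm in the tote's frame
- carton: a small plain cardboard carton of screws, 36 x 90 x 40 mm high, standing loose in the tote against its far (+x) wall, long side across; origin under its centre. Leave it be (it takes up the tote's floor from x = +70 mm on, tote frame)
- hinge: a closed brass hinge, 50 x 24 x 7 mm thick, lying in the tray in a gap between two tins, near their far (+x) ends; origin on its underside. Leave it be
- glue: a cream glue bottle with a red nozzle and white band, 60 mm across and 176 mm tall, standing to the left of the work; origin under its centre
- chisel: a wood chisel with a round wooden handle and steel blade, 250 x 30 x 30 mm, lying on the right side
- pencil: a flat orange carpenter's pencil, 180 x 14 x 7 mm, lying crosswise beyond the tray and tote
- square: a try square with a dark wooden stock 110 x 22 x 20 mm and a 150 mm steel blade, lying on the bench beyond the tray and tote
- offcut: a pale wood offcut, 45 x 110 x 32 mm high, lying to the right of the work; origin under its centre

How it is judged:
By the outcome, as a careful person would: the job done as asked, in the order asked, and still so for the second after the job is handed in, while the arm keeps its last pose, push and grip.
It also fails if it takes over 72 s, if anything falls off the work surface, if the arm or the gripper's body presses on something with over 40 N, if the wrist force passes 120 N, or if a joint passes its speed limit or range.

## Working session

There is one attempt and no reset: what is moved stays moved. The work goes in short steps, each a Python script; the robot and the scene stay as the last script left them, time stands still between calls to the robot, and variables do not carry over. Pictures are saved under pics/ and viewed, and the job is handed in when it is done.

```bash
ls; mkdir -p pics
python3 - <<'E'
from rig import robot, cams
import cv2, numpy as np
for n in ["scene","top"]:
    c=cams.camera(n)
    cv2.imwrite(f"pics/{n}0.png",c["img"][:,:,::-1])
    np.savez(f"{n}0.npz",**c)
    print(n,{k:(np.round(v,3).tolist() if not np.isscalar(v) else v) for k,v in c.items() if k!="img"})
print(robot.get_obs())
E
```

```text
pics
scene {'fx': 400.01304074187, 'fy': 400.01304074187, 'cx': 254.35295741163236, 'cy': 181.81768464414498, 'k1': -0.11677508785221259, 'eye': [1436.428, -511.489, 1207.528], 'rotation': [0.307, 0.171, 0.443, 0.825]}
top {'fx': 361.1124119523609, 'fy': 361.1124119523609, 'cx': 253.05263565373536, 'cy': 186.90220777057823, 'k1': 0.0311927558112645, 'eye': [413.897, 18.707, 1183.479], 'rotation': [0.039, -0.054, -0.702, 0.709]}
{'t': 0.1, 'joint_pos': array([-1.21503134e+00,  1.26316745e-01, -4.04781119e-02,  1.40541410e+00,
       -6.85703207e-06,  1.57081703e+00]), 'qvel': array([-0.003072  , -0.00051016,  0.00179661, -0.00039494,  0.0005395 ,
        0.00141539]), 'joint_efforts': array([ 1.34452635e-03, -4.36903703e+01,  3.53604054e+01,  1.36186343e-02,
        4.98489374e-05,  8.03231785e-06]), 'tcp_pos': array([ 182.73319625, -491.78528185,  230.62111863]), 'eef_rot': array([ 9.84222169e-01,  1.76935646e-01, -1.28360805e-04, -6.94559939e-04]), 'force': array([ 0.59905803, -0.71162083, -0.19234039]), 'moment': array([0.06304994, 0.00931824, 0.00192121]), 'width': 85.45353992108407}
```

View pics/scene0.png

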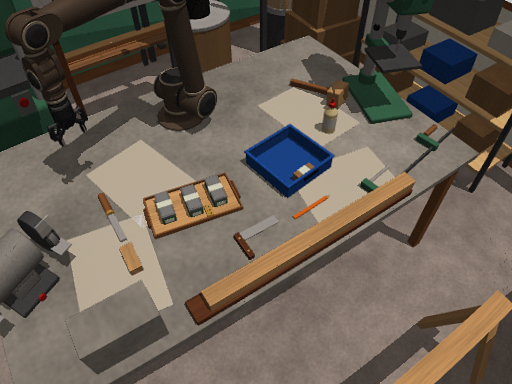

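View pics/top0.png

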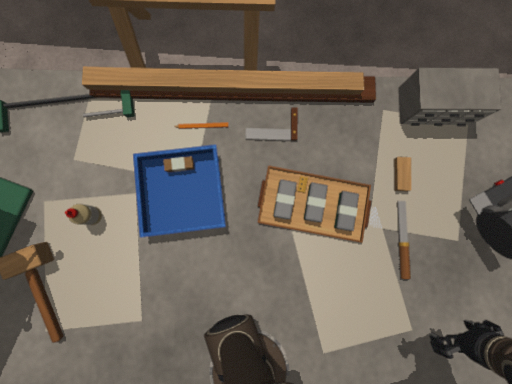

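The top view shows the blue tote on the left (centre about 180,190). The tray is on the right (about 315,205) with three tins at about (285,200), (316,203) and (347,211), and the brass hinge lies at about (301,184) between the two leftmost. I'll measure these next.

```bash
cat > h.py <<'E'
import numpy as np, cv2
from scipy.spatial.transform import Rotation as R
def ray(c,uv):
    K=np.array([[c["fx"],0,c["cx"]],[0,c["fy"],c["cy"]],[0,0,1]],float)
    p=cv2.undistortPoints(np.array(uv,float).reshape(-1,1,2),K,np.array([float(c["k1"]),0,0,0]),None,None).reshape(-1,2)
    d=np.c_[p[:,0],-p[:,1],-np.ones(len(p))]
    return R.from_quat(c["rotation"]).apply(d)
def toplane(c,uv,z):
    d=ray(c,uv); e=np.array(c["eye"]); t=(z-e[2])/d[:,2]
    return e+d*t[:,None]
def proj(c,P):
    K=np.array([[c["fx"],0,c["cx"]],[0,c["fy"],c["cy"]],[0,0,1]],float)
    q=R.from_quat(c["rotation"]).inv().apply(np.atleast_2d(P)-np.array(c["eye"]))*[1,-1,-1]
    return cv2.projectPoints(q,np.zeros(3),np.zeros(3),K,np.array([float(c["k1"]),0,0,0]))[0].reshape(-1,2)
E
python3 - <<'E'
import numpy as np,cv2
from h import *
t=np.load("top0.npz");s=np.load("scene0.npz")
im=t["img"][:,:,::-1]
cv2.imwrite("pics/topcrop.png",cv2.resize(im[160:250,250:380],None,fx=6,fy=6,interpolation=cv2.INTER_CUBIC))
cv2.imwrite("pics/totecrop.png",cv2.resize(im[140:245,125:235],None,fx=5.5,fy=5.5,interpolation=cv2.INTER_CUBIC))
im=s["img"][:,:,::-1]
cv2.imwrite("pics/scenecrop.png",cv2.resize(im[165:240,135:250],None,fx=6.5,fy=6.5,interpolation=cv2.INTER_CUBIC))
hsv=cv2.cvtColor(t["img"],cv2.COLOR_RGB2HSV)
for p in [(285,188),(285,200),(285,215),(270,205),(301,184),(292,215)]: print(p,hsv[p[1],p[0]])
E
```

```text
(285, 188) [ 15  16 127]
(285, 200) [ 33  28 184]
(285, 215) [ 20  12 126]
(270, 205) [ 16 132 181]
(301, 184) [ 19 136 124]
(292, 215) [ 16 134 145]
```

View pics/topcrop.png

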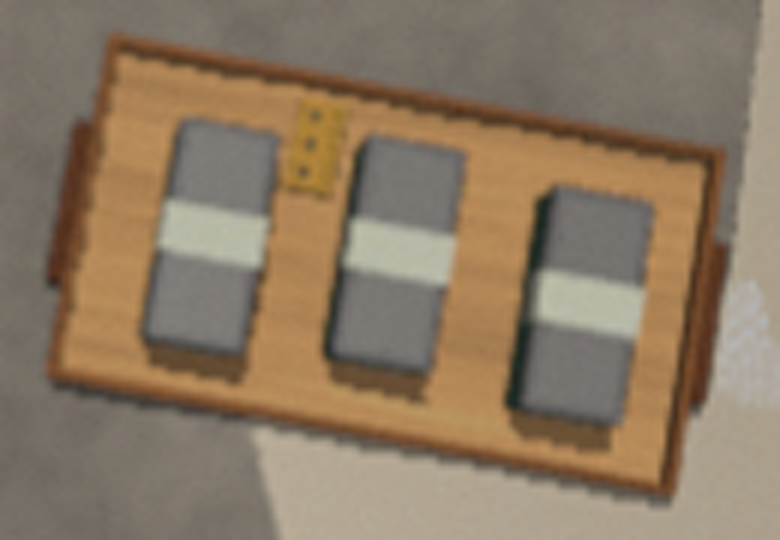

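View pics/totecrop.png

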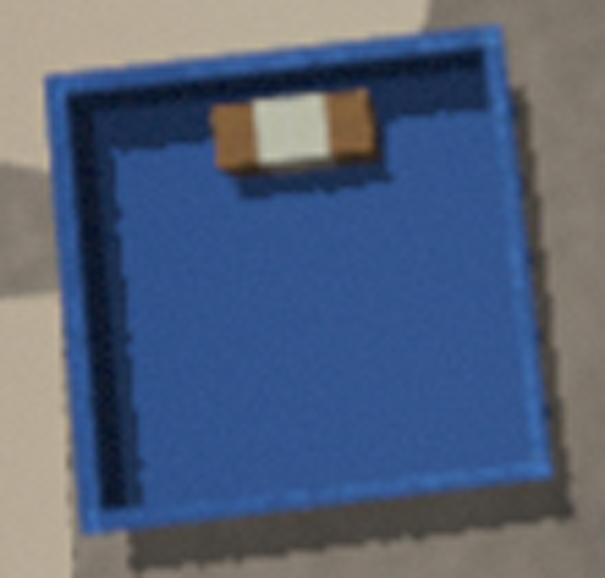

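View pics/scenecrop.png

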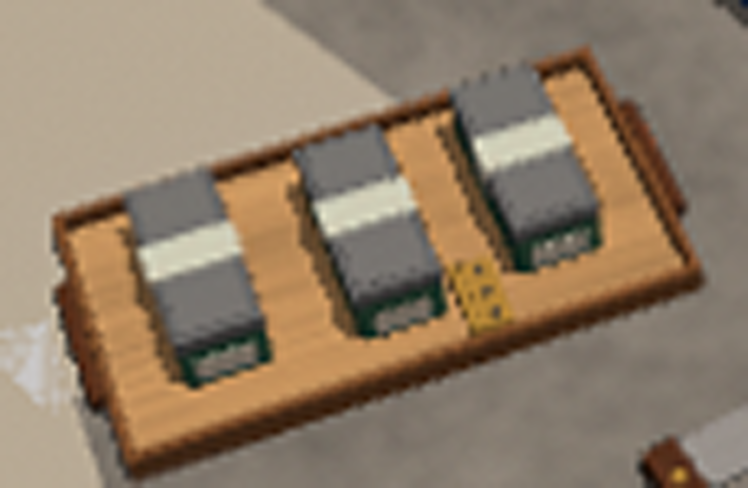

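The crops show the lids clearly: low saturation against the wood. The hinge sits close to tin 1's right side at its far end, about (303,185) in full-image pixels. The carton stands at the tote's far wall, about (178,163).

```bash
cat > meas.py <<'E'
from h import *
def lids(c,roi,z=54.,mina=150,sat=60):
    x0,y0,x1,y1=roi
    hsv=cv2.cvtColor(np.asarray(c["img"]),cv2.COLOR_RGB2HSV)
    m=((hsv[...,1]<sat)&(hsv[...,2]>90)).astype(np.uint8)
    k=np.zeros_like(m);k[y0:y1,x0:x1]=1;m&=k
    n,l,st,ce=cv2.connectedComponentsWithStats(m)
    out=[]
    for i in range(1,n):
        if st[i,4]<mina: continue
        cn=max(cv2.findContours((l==i).astype(np.uint8),cv2.RETR_EXTERNAL,cv2.CHAIN_APPROX_NONE)[0],key=len).reshape(-1,2)
        P=toplane(c,cn,z)[:,:2].astype(np.float32)
        (cx,cy),(w,h),a=cv2.minAreaRect(P)
        b=cv2.boxPoints(((cx,cy),(w,h),a)); e=[b[1]-b[0],b[2]-b[1]]; e=max(e,key=np.linalg.norm)
        yaw=np.degrees(np.arctan2(e[1],e[0])); yaw=(yaw+90)%180-90
        M=toplane(c,[ce[i]],z)[0]
        out.append((ce[i].round(1).tolist(),[round(cx,1),round(cy,1)],M[:2].round(1).tolist(),sorted([round(w,1),round(h,1)]),round(yaw,1)))
    return out
E
python3 - <<'E'
from meas import *
t=np.load("top0.npz");s=np.load("scene0.npz")
for o in lids(t,(262,175,366,236)): print(o)
print()
for o in lids(s,(150,172,238,232)): print(o)
print("tray top rim corners");o=[(250+115/6,160+40/6),(250+722/6,160+150/6),(250+668/6,160+492/6),(250+52/6,160+378/6)]
P=toplane(t,o,20)[:,:2];print(P.round(1),P.mean(0),[np.linalg.norm(P[i]-P[i-1]).round(1) for i in range(4)])
for i,j in[(3,0),(2,1),(1,0),(2,3)]:
  e=P[j]-P[i];print(np.degrees(np.arctan2(e[1],e[0])).round(1))
print("tote rim")
o=[(125+45/5.5,140+75/5.5),(125+500/5.5,140+25/5.5),(125+552/5.5,140+476/5.5),(125+83/5.5,140+533/5.5)]
P=toplane(t,o,70)[:,:2];print(P.round(1),P.mean(0),[np.linalg.norm(P[i]-P[i-1]).round(1) for i in range(4)])
for i,j in[(3,0),(2,1),(1,0),(2,3)]:
  e=P[j]-P[i];print(np.degrees(np.arctan2(e[1],e[0])).round(1))
print("hinge",toplane(t,[(250+303/6,160+100/6),(250+350/6,160+104/6),(250+335/6,160+198/6),(250+286/6,160+190/6)],15)[:,:2].round(1))
print("carton",toplane(t,[(125+210/5.5,140+103/5.5),(125+370/5.5,140+88/5.5),(125+378/5.5,140+160/5.5),(125+217/5.5,140+173/5.5)],44)[:,:2].round(1))
E
```

```text
([350.6, 177.3], [593.5, -296.0], [597.5, -315.0], [22.5, 130.7], np.float32(-89.3))
([284.9, 198.8], [527.4, -105.9], [526.7, -105.9], [55.8, 115.9], np.float32(-9.8))
([316.1, 201.6], [519.4, -203.1], [518.7, -204.1], [56.9, 115.5], np.float32(-9.7))
([347.5, 210.4], [492.9, -302.1], [492.2, -302.7], [57.5, 116.3], np.float32(-12.4))
([282.7, 232.0], [427.7, -124.4], [422.9, -98.7], [27.7, 180.4], np.float32(-89.5))

([180.5, 186.5], [477.3, -199.2], [451.7, -215.0], [231.6, 282.1], np.float32(67.0))
([190.9, 196.9], [517.7, -205.6], [519.5, -205.4], [54.5, 117.8], np.float32(-11.4))
([217.4, 224.6], [654.3, -203.9], [683.4, -185.4], [82.2, 202.4], np.float32(56.5))
tray top rim corners
[[ 635.2  -58.2]
 [ 578.4 -389. ]
 [ 394.1 -353.7]
 [ 451.1  -25. ]] [ 514.69246282 -206.49488422] [np.float64(187.1), np.float64(335.7), np.float64(187.7), np.float64(333.6)]
-10.2
-10.8
80.3
80.2
tote rim
[[661.1 369.4]
 [694.2 113.3]
 [437.7  78.8]
 [404.5 335.3]] [549.39347731 224.19808343] [np.float64(258.9), np.float64(258.2), np.float64(258.9), np.float64(258.7)]
7.6
7.7
97.4
97.4
hinge [[ 604.1 -161.6]
 [ 602.2 -187.4]
 [ 550.3 -178.7]
 [ 554.3 -152. ]]
carton [[651.8 282.3]
 [662.  190.2]
 [619.5 184.3]
 [610.7 276.6]]
```

Run:
```python
from meas import *
s=np.load("scene0.npz");t=np.load("top0.npz")
def q(o,z,sc,off,c):
    P=toplane(c,np.array(o)/sc+off,z)[:,:2]; e=(P[3]-P[0]+P[2]-P[1]);
    print(P.mean(0).round(1),[np.linalg.norm(P[i]-P[i-1]).round(1) for i in range(4)],np.degrees(np.arctan2(e[1],e[0])).round(1))
for o in [[(453,88),(530,65),(600,210),(520,238)],[(297,152),(378,126),(442,268),(355,305)],[(128,193),(210,170),(268,325),(178,355)]]: q(o,54,6.5,[135,165],s)
for o in [[(148,347),(245,355),(278,130),(180,120)],[(328,360),(430,370),(465,148),(365,135)],[(520,412),(620,425),(655,200),(553,185)]]: q(o,54,6,[250,160],t)
q([(585,50),(700,280),(133,477),(55,212)],20,6.5,[135,165],s)
im=s["img"][:,:,::-1]
cv2.imwrite("pics/scenetote.png",cv2.resize(im[120:200,235:340],None,fx=7,fy=7,interpolation=cv2.INTER_CUBIC))
```

```text
[ 532.7 -106. ] [np.float64(123.4), np.float64(48.3), np.float64(121.4), np.float64(48.8)] -10.6
[ 523.2 -204.6] [np.float64(120.7), np.float64(49.7), np.float64(115.5), np.float64(53.1)] -10.2
[ 499.8 -302.5] [np.float64(124.3), np.float64(48.8), np.float64(121.9), np.float64(51.6)] -10.6
[ 524.3 -107.6] [np.float64(120.9), np.float64(50.7), np.float64(120.0), np.float64(52.0)] -8.3
[ 517.3 -204.4] [np.float64(120.5), np.float64(53.4), np.float64(118.8), np.float64(53.2)] -9.9
[ 491.1 -303.6] [np.float64(120.7), np.float64(52.2), np.float64(119.9), np.float64(54.1)] -10.0
[ 522.6 -206.2] [np.float64(334.6), np.float64(194.4), np.float64(335.3), np.float64(201.4)] -100.4
```

View pics/scenetote.png

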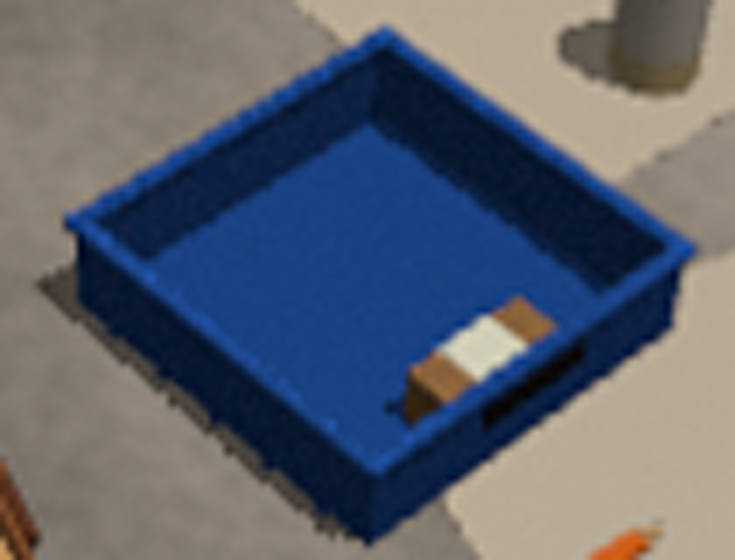

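```bash
cat > rb.py <<'E'
from rig import robot, cams
from h import *
def down(phi):  # tool down, tool x at phi deg
    a=np.radians(phi)/2; return [np.cos(a),np.sin(a),0,0]
T=lambda: round(float(robot.get_obs()["t"]),2)
def hold():
    f=[];m=[]
    for _ in range(4):
        o=robot.get_obs(); f.append(o["force"]);m.append(o["moment"]); robot.wait(0.03)
    return np.mean(f,0).round(2),np.mean(m,0).round(3)
E
python3 - <<'E'
from rb import *
s=np.load("scene0.npz")
P=toplane(s,np.array([(385,28),(690,248),(375,473),(68,222)])/7+[235,120],70)[:,:2]
print(P.round(1),P.mean(0),[np.linalg.norm(P[i]-P[i-1]).round(1) for i in range(4)])
e=P[2]-P[3]+P[1]-P[0];print(np.degrees(np.arctan2(e[1],e[0])))
for p,ph in [((528,-106,12),-10.2),((520,-204,12),-10.2),((496,-303,12),-10.2),((528,-106,180),-10.2),((515,170,12),7.5),((510,270,12),7.5),((640,0,200),0)]:
    q=robot.ik(p,down(ph)); print(p,None if q is None else np.round(q,2))
E
```

```text
[[408.7 335.3]
 [660.  366.2]
 [695.3 114.9]
 [443.8  80.9]] [551.91849491 224.32020394] [np.float64(256.9), np.float64(253.2), np.float64(253.8), np.float64(253.8)]
7.351980211043493
(528, -106, 12) [-0.2   0.24 -0.39  0.94  0.    3.12]
(520, -204, 12) [-0.37  0.28 -0.35  0.95  0.    2.95]
(496, -303, 12) [-0.55  0.32 -0.29  0.96  0.    2.77]
(528, -106, 180) [-0.2   0.16 -0.12  1.3   0.    3.12]
(515, 170, 12) [ 0.32  0.25 -0.38  0.94  0.   -2.95]
(510, 270, 12) [ 0.49  0.31 -0.3   0.96  0.   -2.79]
(640, 0, 200) [ 0.    0.35  0.18  1.4   0.   -3.14]
```

```bash
cat >> rb.py <<'E'
PHI=169.8
def grab(x,y,z=12,F=70):
    robot.reach([x,y,110],down(PHI)); robot.move_linear([x,y,z],max_speed=120)
    robot.close_gripper(F); o=robot.get_obs(); print("grab",T(),"w",o["width"].round(1),"tcp",o["tcp_pos"].round(1))
E
python3 - <<'E'
from rb import *
print([np.round(robot.ik([528,-106,z],down(PHI)),2).tolist() for z in (110,12)])
grab(528.5,-106.5)
robot.move_linear([528.5,-106.5,110],max_speed=120); robot.wait(.2)
print(T(),hold())
for n in("scene","top"):
    c=cams.camera(n); cv2.imwrite(f"pics/{n}1.png",c["img"][:,:,::-1])
E
```

```text
[[-0.2, 0.18, -0.24, 1.15, 0.0, -0.02], [-0.2, 0.24, -0.39, 0.94, 0.0, -0.02]]Traceback (most recent call last):
  File "<stdin>", line 3, in <module>
  File "rb.py", line 14, in grab
    robot.close_gripper(F); o=robot.get_obs(); print("grab",T(),"w",o["width"].round(1),"tcp",o["tcp_pos"].round(1))
                                                                    ^^^^^^^^^^^^^^^^
AttributeError: 'float' object has no attribute 'round'
```

```bash
sed -i 's/o\["width"\].round(1)/round(float(o["width"]),1)/' rb.py
python3 - <<'E'
from rb import *
o=robot.get_obs();print(T(),o["width"],o["tcp_pos"],hold())
robot.move_linear([528.5,-106.5,110],max_speed=120); robot.wait(.2)
print(T(),hold())
for n in("scene","top"):
    c=cams.camera(n); cv2.imwrite(f"pics/{n}1.png",c["img"][:,:,::-1])
E
```

```text
3.39 53.35194419775832 [ 529.22712216 -106.75015133   12.9514372 ] (array([-0.44, -0.77,  5.69]), array([-0.149,  0.147,  0.029]))
4.69 (array([-0.23,  0.39, -4.07]), array([ 0.022, -0.019, -0.017]))
```

View pics/scene1.png

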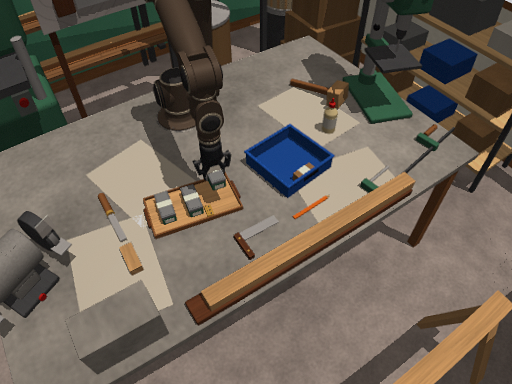

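The picture shows tin 1 lifted clear of the tray, at about (215,178). Next I'll shake it along its x.

```bash
cat >> rb.py <<'E'
ax=np.array([np.cos(np.radians(-10.2)),np.sin(np.radians(-10.2)),0]); ay=np.array([-ax[1],ax[0],0])
def shake(x,y,z=190,v=260,A=40):
    c=np.array([x,y,z],float)
    robot.move_linear(c+A*ax,max_speed=200)
    for k in range(2):
        for sg in (-1,1,-1) if k==0 else (1,-1,1):
            robot.move_linear(c+sg*A*ax,max_speed=v)
        robot.wait(.25); f,m=hold(); o=robot.get_obs()
        print("end",sg,"t",T(),"Mlong(y)",round(float(m@ay),3),"m",m,"f",f,"w",round(float(o["width"]),1))
E
python3 - <<'E'
from rb import *
shake(515,-106)
c=cams.camera("scene"); cv2.imwrite("pics/scene2.png",cv2.resize(c["img"][60:220,120:320,::-1],None,fx=4,fy=3.5))
E
```

```text
end -1 t 7.26 Mlong(y) -0.02 m [-0.018 -0.017  0.011] f [ 0.48 -0.02 -3.81] w 53.1
end 1 t 9.02 Mlong(y) -0.015 m [ 0.006 -0.016 -0.011] f [ 0.25  0.06 -4.2 ] w 53.5
```

View pics/scene2.png

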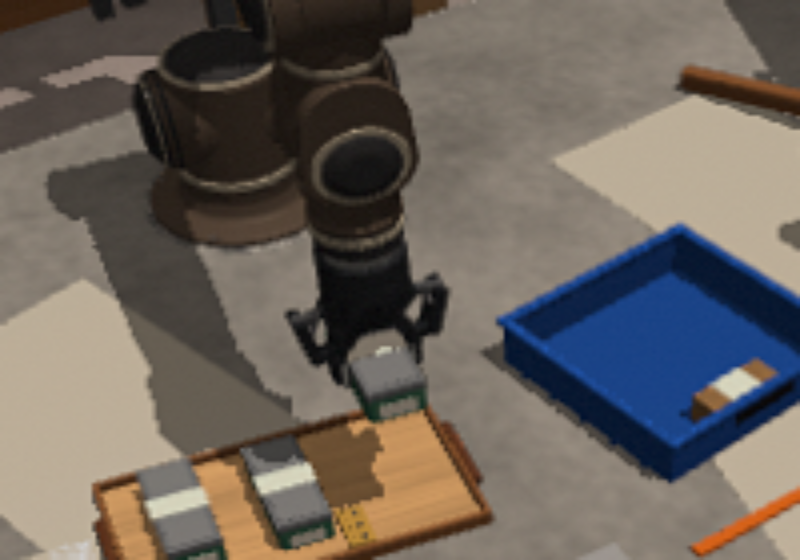

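```bash
cat >> rb.py <<'E'
def tilt(deg,x,y,z=190):
    c=[float(x),float(y),float(z)]
    q0=R.from_quat(down(PHI)); robot.move_linear(c,max_speed=200)
    robot.reach(c,(R.from_rotvec(np.radians(deg)*ay)*q0).as_quat().tolist()); robot.wait(.5)
    robot.reach(c,down(PHI)); robot.wait(.25); f,m=hold()
    print("tilt",deg,"t",T(),"Mlong",round(float(m@ay),3),m,f)
E
python3 - <<'E'
from rb import *
tilt(-25,515,-106)
E
```

```text
tilt -25 t 11.42 Mlong -0.059 [-0.024 -0.056  0.012] [-0.49 -0.06 -3.77]
```

The -0.04 change is in between "tight" and the expected ±0.09. I'll tilt the other way and average the readings over longer.

Run:
```python
from rb import *
tilt(25,515,-106)
ms=[]
for i in range(10):
    ms.append(robot.get_obs()["moment"]@ay); robot.wait(.03)
print(np.round(ms,3),np.mean(ms))
```

```text
tilt 25 t 13.63 Mlong 0.059 [0.027 0.055 0.012] [-0.02 -0.26 -4.42]
[ 0.059  0.082  0.005  0.065  0.04   0.093  0.095  0.025  0.079 -0.007] 0.05342970154678748
```

The swing between tilts is about 0.115, which doesn't match a tight tin (0) or a loose one (0.18). Returning to level quickly may have moved a loose set off the wall, so I'll go back in slow steps and average for longer. I'll also read while it's tilted.

```bash
cat >> rb.py <<'E'
def rd(n=20):
    ms=[];fs=[]
    for i in range(n):
        o=robot.get_obs();ms.append(o["moment"]@ay);fs.append(o["force"]); robot.wait(.02)
    return "My %.3f +- %.3f"%(np.mean(ms),np.std(ms)/np.sqrt(n)),np.mean(fs,0).round(2)
def tilt2(deg,x,y,z=190):
    c=[float(x),float(y),float(z)]; q0=R.from_quat(down(PHI))
    def go(d): robot.reach(c,(R.from_rotvec(np.radians(d)*ay)*q0).as_quat().tolist())
    go(deg); robot.wait(.4); print("tilted",deg,T(),rd(12))
    for k in (.8,.6,.4,.2,0): go(deg*k)
    robot.wait(.2); print("level",T(),rd(24))
E
python3 - <<'E'
from rb import *
tilt2(-25,515,-106)
tilt2(25,515,-106)
c=cams.camera("scene"); cv2.imwrite("pics/scene3.png",cv2.resize(c["img"][100:200,160:260,::-1],None,fx=6,fy=6))
E
```

```text
tilted -25 14.93 ('My 0.659 +- 0.006', array([ 0.04,  0.25, -4.61]))
level 16.57 ('My -0.103 +- 0.005', array([ 0.03,  0.05, -4.24]))
tilted 25 17.92 ('My -0.671 +- 0.006', array([-0.15, -0.1 , -4.37]))
level 19.57 ('My 0.075 +- 0.005', array([-0.09, -0.05, -4.35]))
```

View pics/scene3.png

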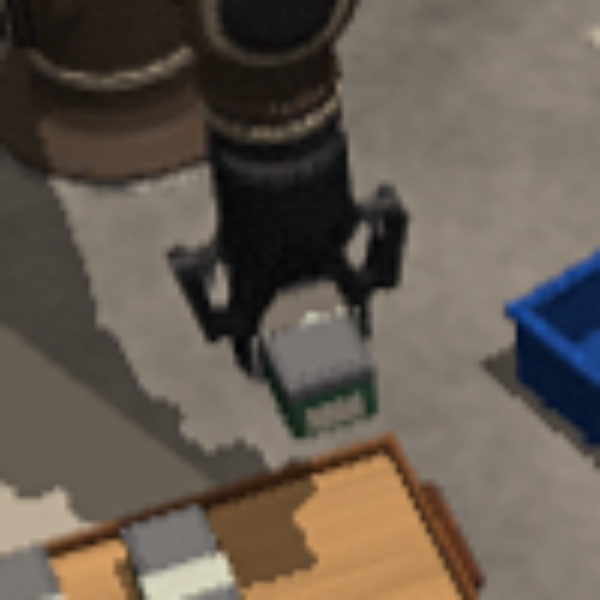

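The tin settles in balance at -0.103, then +0.075, a change of 0.178 against the expected 0.18. So tin 1 (robot's left in the tray) is the loose one. I'll put it back gently, then test the second tin.

```bash
cat >> rb.py <<'E'
def lower(x,y,z,top=110,phi=None):
    robot.move_linear([x,y,z+10],max_speed=150); 
    robot.move_linear([x,y,z+1],max_speed=25)
    f0=robot.get_obs()["force"][2]
    for k in range(4):
        f=np.mean([robot.get_obs()["force"][2] for _ in range(3)])
        if f>1: break
        robot.move_linear([x,y,z+.5-.5*k],max_speed=10)
    print("set",T(),"fz",round(float(f),2),"z",robot.get_obs()["tcp_pos"][2].round(2))
    robot.gripper_open(); robot.move_linear([x,y,top],max_speed=200)
E
python3 - <<'E'
from rb import *
robot.reach([528.5,-106.5,60],down(PHI))
lower(528.5,-106.5,12.0)
print(T())
grab(520.5,-204.3)
robot.move_linear([515,-204,190],max_speed=220)
shake(515,-204)
print(T())
E
```

```text
set 21.76 fz 5.75 z 13.28
22.82
grab 24.66 w 53.5 tcp [ 521.2 -204.8   13.1]
end -1 t 27.73 Mlong(y) 0.005 m [0.003 0.005 0.004] f [-0.21 -0.04 -4.17] w 53.4
end 1 t 29.48 Mlong(y) 0.01 m [-0.023  0.014 -0.001] f [ 0.15  0.32 -4.51] w 53.5
29.48
```

Run:
```python
from rb import *
c=cams.camera("top"); cv2.imwrite("pics/top4.png",cv2.resize(c["img"][140:260,240:390,::-1],None,fx=5,fy=5))
robot.move_linear([515.,-204.,190.],max_speed=200)
tilt2(-25,515,-204)
print(T())
```

```text
tilted -25 30.85 ('My 0.711 +- 0.007', array([-0.19,  0.03, -4.12]))
level 32.5 ('My -0.013 +- 0.005', array([ 0.16,  0.15, -4.26]))
32.9
```

View pics/top4.png

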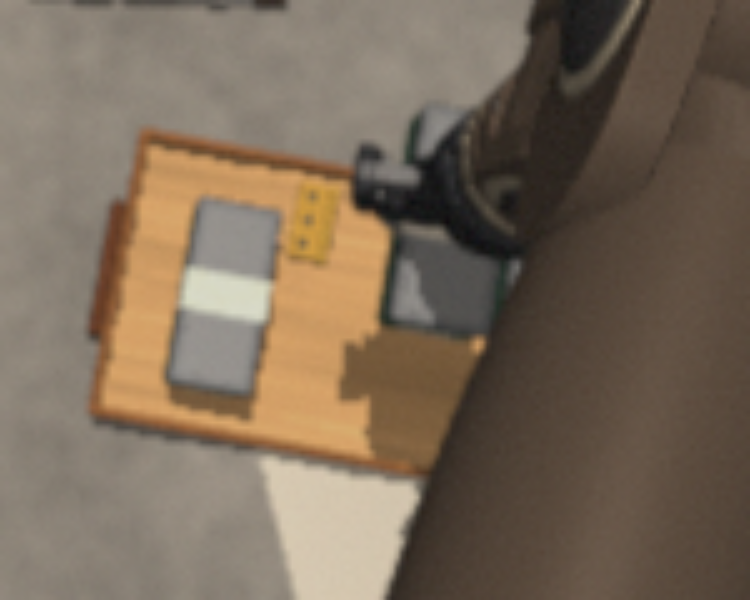

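The picture shows tin 1 back in its place at about (225,295) in the crop, with the hinge undisturbed at (315,222). Tin 2's balance stays within 0.02, so it's tight and can go to the tote.

```bash
cat >> rb.py <<'E'
def totep(a,b):
    t=np.radians(7.4); return 551+a*np.cos(t)-b*np.sin(t),224+a*np.sin(t)+b*np.cos(t)
E
python3 - <<'E'
from rb import *
x,y=totep(-35,50); print(x,y)
robot.reach([x,y,130],down(187.4))
lower(x,y,8.0,top=120)
print(T())
grab(496,-302.7)
robot.move_linear([500.,-303,190],max_speed=220)
print(T(),rd(16))
E
```

```text
509.85172948771367 269.07571223893984
set 36.3 fz 3.27 z 9.09
37.43
grab 40.86 w 53.3 tcp [ 496.6 -303.4   13.1]
41.82 ('My -0.021 +- 0.008', array([-0.16,  0.05, -4.45]))
```

Run:
```python
from rb import *
c=np.array([490.,-303,190])
for sg in (1,-1,1,-1): robot.move_linear(c+sg*40*ax,max_speed=260)
robot.move_linear(c,max_speed=200)
tilt2(-25,*c[:2])
k=cams.camera("top"); cv2.imwrite("pics/top5.png",cv2.resize(k["img"][130:260,110:390,::-1],None,fx=2.8,fy=2.8)); np.savez("top5.npz",**k)
print(T())
```

```text
tilted -25 45.02 ('My 0.735 +- 0.009', array([ 0.24, -0.11, -4.35]))
level 46.67 ('My -0.020 +- 0.005', array([-0.13, -0.15, -4.28]))
47.12
```

View pics/top5.png

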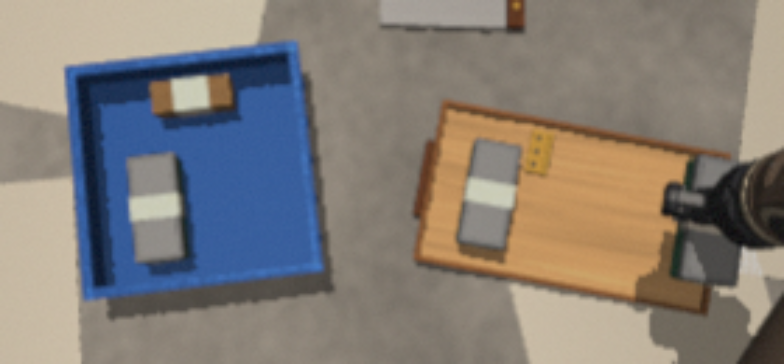

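The picture shows tin 2 flat in the tote at (155,207), with the carton untouched and tin 1 standing in the tray. Tin 3's balance doesn't change (-0.021 to -0.020), so it's tight too.

Run:
```python
from rb import *
x,y=totep(-35,-50)
robot.reach([x,y,130],down(187.4))
lower(x,y,8.0,top=120)
print(T())
grab(528.5,-106.5)
robot.move_linear([530.,-106,190],max_speed=220)
robot.reach([640,0,204],down(180)); robot.wait(.2)
o=robot.get_obs(); print(T(),o["tcp_pos"].round(1),o["eef_rot"].round(4),o["width"],rd(12))
for n in("scene","top"):
    c=cams.camera(n); cv2.imwrite(f"pics/{n}6.png",c["img"][:,:,::-1]); np.savez(n+"6.npz",**c)
```

```text
set 50.52 fz 4.07 z 9.15
51.66
grab 54.1 w 53.4 tcp [ 529.2 -106.6   12.9]
55.92 [639.3  -0.8 203.8] [ 6.e-04  1.e+00 -1.e-04 -4.e-04] 53.671456211090636 ('My 0.074 +- 0.005', array([ 0.11,  0.14, -4.1 ]))
```

View pics/scene6.png

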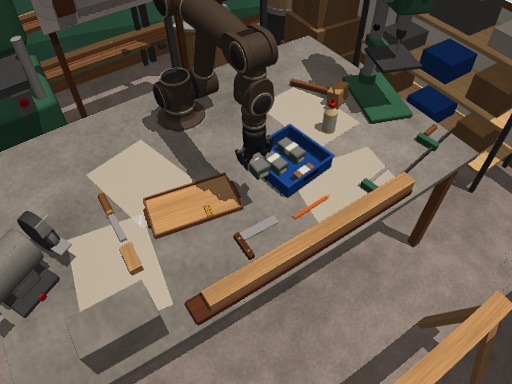

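View pics/top6.png

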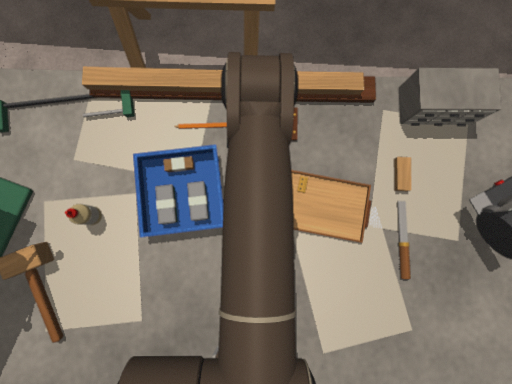

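Run:
```python
from meas import *
s=np.load("scene6.npz");t=np.load("top6.npz")
a=cv2.resize(s["img"][120:210,225:335,::-1],None,fx=7,fy=6)[:540,:770]
cv2.imwrite("pics/z6.png",a)
for o in lids(t,(140,170,218,232),z=50,sat=70): print(o)
```

```text
([197.0, 200.4], [519.2, 169.9], [519.0, 170.2], [57.4, 119.8], np.float32(7.2))
([164.8, 203.6], [508.3, 269.4], [507.7, 269.9], [56.9, 119.9], np.float32(5.5))
```

View pics/z6.png

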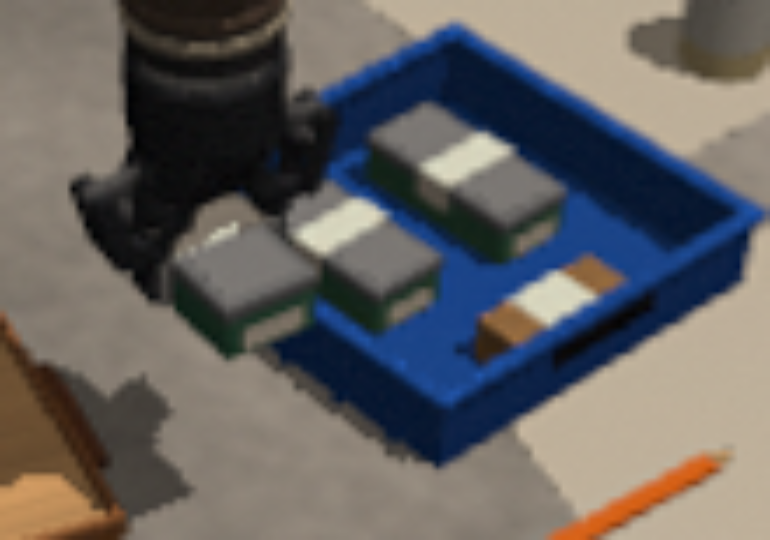

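The picture shows both tight tins flat in the tote, at about (465,180) and (365,255). The carton is undisturbed at (550,300), and the rattling tin is held level, its lid at about (245,268). I'll hand the job in.

Run:
```python
from rb import *
o=robot.get_obs(); print(T(),o["tcp_pos"].round(1),o["width"])
robot.finish_job()
```

```text
56.22 [ 6.399e+02 -4.000e-01  2.043e+02] 53.251918867823
the job is handed in; nothing more can be done
```

I handed the job in at 56.2 s. The two tight tins stand in the tote, and the arm is still holding the rattling one out for the foreman.

**Finding the rattler:** it is the tin that stood on the robot's left in the tray. I put it back gently while I dealt with the other two.

| Tin (place in tray) | Balance after the tilt test (N m) | Result |
|---|---|---|
| Left | -0.103 one way, +0.075 the other | loose: a change of 0.178 against the 0.18 expected |
| Middle | stayed between -0.013 and +0.010 | tight |
| Right | -0.021 before, -0.020 after | tight |

**Tests that disagreed:** I shook all three end to end. My shaking showed no shift on the rattling tin (-0.020 and -0.015), and its first quick tilts gave an unclear ±0.06. Tilting 25° and returning slowly to level settled it. The middle and right tins were only tilted one way.

**Final checks:**
- **Tote:** both tight tins stand flat about 100 mm apart. Each was lowered until it touched the floor, at 3 to 4 N, before release.
- **Other things:** the carton and the hinge look undisturbed in the pictures, and I saw no other change on the bench.
- **Held tin:** it is level, with the fingertips at (640, 0, 204) mm, so its underside is about 200 mm above the bench.

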